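Tug-check the funnel and open the right valves on a filtration manifold

ROBOT

A 6-joint arm with a two-finger parallel gripper is mounted at the origin on the work surface. World frame = base frame: x ahead of the robot, y to its left, z up, the work surface at z = 0. Lengths are in m, angles in rad, forces in N, time in s.
With the tool pointing down it reaches from about 0.25 to 0.8 m from the base axis. Payload 3.9 kg.
Tool frame: the origin (TCP) lies at the very end of the fingers, on their centre line; the grasp point (between the pads) lies 19 mm behind it (manip.pinch_z is the distance from the TCP to the grasp point, in m); z points along the fingers, y is the line along which they close (so a half turn about z gives the same grasp; the last joint's range is limited). The gripper opens to 85 mm and grips with 20 to 120 N. Pads are 22 mm wide; open, the fingers measure 114 mm over their backs; the gripper's body (76 mm by 85 mm) begins 54 mm behind the grasp point. The pads swing forward as they close: fully open they stand 13 mm farther back than shut.
Start: joints at [-1.239, 0.26, -0.138, 1.173, 0, 1.571], TCP at [0.171, -0.496, 0.206] pointing down, gripper open.
Joint ranges: [-2.78, 2.78], [-0.83, 1.72], [-1.28, 1.37], [-1.9, 2.12], [-1.57, 1.48], [-3.14, 3.14]. Speed limits (rad/s): [2.57, 2.57, 3.14, 3.14, 3.14, 3.14].

INTERFACE

Orientations are given as a unit quaternion [w, x, y, z].
In Python, from station import get_state, optics, ticket, manip gives the robot as it stands. The module is installed in compiled form; this text tells all that it offers.
- The arm moves only by the tool move_arm, never from a script. Its argument "targets" is one flat list of numbers, 4 for each row, row after row: the shift along the tool's x, y, z each as a share of 0.12 m, from -1 to 1, then the turn about the tool's z as a share of pi/2 rad, from -1 to 1. A call has 1 to 20 rows; each row shifts and turns the commanded pose from where the row before left it, along the tool's axes as they then stand; what a row does not reach is not made up. A row lasts 1/10 s, in which the tool goes at most 50 mm and 8.59 degrees, less where a joint would pass 70% of its speed; a pose out of reach is approached as far as the arm can. A call with a number of a shift or a turn outside -1 to 1 is refused whole. A call with a gripper value outside its range is refused whole. "jaw" is the closure, from -1 (fully open) to 1 (shut), set as the call begins (left out, the last holds). The fingers move at their own pace and stop on an object; "newtons" is the grip in N (left out, the last holds). Time passes only in rows, so rows that do not move let the fingers close. It gives the time, the measured TCP pose, the force, the opening and the grip force at its end, in the units of the state.
- get_state(): the state, without advancing time (a new reading comes with each control period).
- optics.capture(name): name is "side" or "top" or "wrist"; returns a dict with "pixels" (400x640x3 uint8, red, green, blue), "vfov" (degrees; the focal length in pixels is half the picture's height over the tangent of half this angle, whatever the lens; pixels are square), "cx", "cy" (the principal point, pixels), "position" and "attitude" of the camera in the world; the wrist camera has in their place "hand_eye" (4x4, takes a point from camera to tool coordinates, whose origin is the TCP and whose axes are the flange's). Camera axes: x right, y up, looking along -z (the intrinsics and any distortion apply to the point x, -y, -z); pixel columns grow to the right and rows downward; lengths in m; the calibration is good to about 2 mm. A picture is of the moment at which its call begins: read the wrist's pose just before it. There is no depth.
- ticket.hand_in(): hands the job in; it is judged then, once.
The state is a dict: "time": time; "joint_positions": joint angles; "joint_velocities": joint speeds; "joint_torque": joint torques, N m; "position": TCP position; "tool_rot": TCP orientation; "force": force on the tool from outside, world axes, zero at the start; "torque": the same for the moment, N m; "gripper_width": finger opening in m; "finger_force": force on a finger pad.
Only numpy, scipy, OpenCV 4.12 (cv2) and the standard library are available. Lean on these libraries where they do the work, as an engineer would, in place of code of your own. Each camera call takes 0.05 s, during which the arm holds its last target. There are 200 camera calls.

TASK

Before the water samples are filtered, check that the tall funnel on the manifold is held: pull it straight up with about 10 N for a moment, taking care not to reach 15 N, and let it settle back. Then open the valves of the two stations that carry a funnel, the tall one and the short one, by swinging their levers fully over towards the funnels. Leave the levers of the stoppered stations shut, and do not disturb the other things on the bench.

Things in the scene. Friction and masses are not known exactly. Their poses are not given: they have to be found in the camera images.
- manifold: Aluminium filtration manifold fixed on the bench, 190 x 348 x 100 mm. Origin: middle of its underside; x across it away from the robot, y along the row, z up. Six stations 50 mm apart, y = +125 (number 0) to -125 mm (5). Each: a port at x = +65 mm and, in front at the same y, a lever hinged at x = -60, z = 75 mm. Ports without a funnel hold steel stoppers, 38 mm wide, 27 mm high.
- tall_rim (a point): Centre of the mouth of the tall steel funnel, upright in a clamp collar on one of the ports: a round cup, 46 mm outside, open on top, wall 3 mm, straight for 78 mm below the rim, then narrowing to a 20 mm stem. Its rim is 224 mm above the bench when seated.
- tall_funnel (a joint): How far the tall funnel has risen out of its seat against the springy clamp, in m: 0 seated, 0.022 at the end stop. It springs back when let go. Lifting takes 1 to 2 N (its weight) plus 1 N per mm: 10 N lifts it by 8 to 9 mm.
- short_funnel: Short steel funnel, 46 mm outside, 66 mm high with its collar, fixed on another port. Origin: middle of its underside, on the port's top (z = 100 mm).
- lever0 (a joint): Lever of station 0 (y = +125 mm), rad; 73 mm long from its hinge, the outer 32 mm a black paddle 26 mm wide along the row, 10 mm thick. 0 is shut: leaning 0.5 rad from upright to the manifold's -x (to the robot); 1.0, its stop, is open: leaning 0.5 rad to +x (to its port). About 0.1 N m of friction; stays where left; starts at 0 to 0.12.
- lever1 (a joint): Lever of station 1 (y = +75 mm), rad; 73 mm long from its hinge, the outer 32 mm a black paddle 26 mm wide along the row, 10 mm thick. 0 is shut: leaning 0.5 rad from upright to the manifold's -x (to the robot); 1.0, its stop, is open: leaning 0.5 rad to +x (to its port). About 0.1 N m of friction; stays where left; starts at 0 to 0.12.
- lever2 (a joint): Lever of station 2 (y = +25 mm), rad; 73 mm long from its hinge, the outer 32 mm a black paddle 26 mm wide along the row, 10 mm thick. 0 is shut: leaning 0.5 rad from upright to the manifold's -x (to the robot); 1.0, its stop, is open: leaning 0.5 rad to +x (to its port). About 0.1 N m of friction; stays where left; starts at 0 to 0.12.
- lever3 (a joint): Lever of station 3 (y = -25 mm), rad; 73 mm long from its hinge, the outer 32 mm a black paddle 26 mm wide along the row, 10 mm thick. 0 is shut: leaning 0.5 rad from upright to the manifold's -x (to the robot); 1.0, its stop, is open: leaning 0.5 rad to +x (to its port). About 0.1 N m of friction; stays where left; starts at 0 to 0.12.
- lever4 (a joint): Lever of station 4 (y = -75 mm), rad; 73 mm long from its hinge, the outer 32 mm a black paddle 26 mm wide along the row, 10 mm thick. 0 is shut: leaning 0.5 rad from upright to the manifold's -x (to the robot); 1.0, its stop, is open: leaning 0.5 rad to +x (to its port). About 0.1 N m of friction; stays where left; starts at 0 to 0.12.
- lever5 (a joint): Lever of station 5 (y = -125 mm), rad; 73 mm long from its hinge, the outer 32 mm a black paddle 26 mm wide along the row, 10 mm thick. 0 is shut: leaning 0.5 rad from upright to the manifold's -x (to the robot); 1.0, its stop, is open: leaning 0.5 rad to +x (to its port). About 0.1 N m of friction; stays where left; starts at 0 to 0.12.
- port0 (a point): Centre of the top of port 0 (z = 100 mm), under what stands on it; 125 mm from the hinge of lever 0 along the manifold's x.
- port1 (a point): Centre of the top of port 1 (z = 100 mm), under what stands on it; 125 mm from the hinge of lever 1 along the manifold's x.
- port2 (a point): Centre of the top of port 2 (z = 100 mm), under what stands on it; 125 mm from the hinge of lever 2 along the manifold's x.
- port3 (a point): Centre of the top of port 3 (z = 100 mm), under what stands on it; 125 mm from the hinge of lever 3 along the manifold's x.
- port4 (a point): Centre of the top of port 4 (z = 100 mm), under what stands on it; 125 mm from the hinge of lever 4 along the manifold's x.
- port5 (a point): Centre of the top of port 5 (z = 100 mm), under what stands on it; 125 mm from the hinge of lever 5 along the manifold's x.
- petri: Bystander: glass-clear petri dish, 94 mm across, 30 mm high, standing loose on the bench. Origin: centre of its underside.
- spatula: Bystander: steel lab spatula, 170 mm long, lying flat and loose on the bench.
- bottle_a: Bystander: white sample bottle, 60 mm across, 130 mm high, standing loose on the bench. Origin: centre of its underside.
- jar: Bystander: amber glass jar, 72 mm across, 85 mm high, standing loose on the bench. Origin: centre of its underside.
- beaker: Bystander: glass beaker, 76 mm across, 85 mm high, standing loose on the bench. Origin: centre of its underside.
- bottle_b: Bystander: white sample bottle, 60 mm across, 120 mm high, standing loose on the bench. Origin: centre of its underside.
- tally: Bystander: black counting keypad, 60 x 85 x 41 mm, standing loose on the bench. Origin: centre of its underside.

How it is judged:
On the way, in this order (a step that is already met when the one before it is completed fails the run):
1. the tall funnel is pulled up 6 to 14 mm (about 7.5 to 15 N) and held there for 0.3 s (value of joint tall_funnel between 0.006 and 0.014 m), for 0.3 s.
2. the tall funnel has settled back in its seat while all six levers are still shut (below 0.3 rad) (value of joint tall_funnel below 0.003 m and value of joint each of lever0, lever1, lever2, lever3, lever4, lever5 below 0.3 rad), for 0.2 s.
3. the levers of both funnel stations are open (above 0.85 rad) (((horizontal distance between any of tall_rim, short_funnel and port0 below 0.02 m and value of joint lever0 above 0.85 rad) or (not (horizontal distance between any of tall_rim, short_funnel and port0 below 0.02 m) and value of joint lever0 below 0.3 rad)) and ((horizontal distance between any of tall_rim, short_funnel and port1 below 0.02 m and value of joint lever1 above 0.85 rad) or (not (horizontal distance between any of tall_rim, short_funnel and port1 below 0.02 m) and value of joint lever1 below 0.3 rad)) and ((horizontal distance between any of tall_rim, short_funnel and port2 below 0.02 m and value of joint lever2 above 0.85 rad) or (not (horizontal distance between any of tall_rim, short_funnel and port2 below 0.02 m) and value of joint lever2 below 0.3 rad)) and ((horizontal distance between any of tall_rim, short_funnel and port3 below 0.02 m and value of joint lever3 above 0.85 rad) or (not (horizontal distance between any of tall_rim, short_funnel and port3 below 0.02 m) and value of joint lever3 below 0.3 rad)) and ((horizontal distance between any of tall_rim, short_funnel and port4 below 0.02 m and value of joint lever4 above 0.85 rad) or (not (horizontal distance between any of tall_rim, short_funnel and port4 below 0.02 m) and value of joint lever4 below 0.3 rad)) and ((horizontal distance between any of tall_rim, short_funnel and port5 below 0.02 m and value of joint lever5 above 0.85 rad) or (not (horizontal distance between any of tall_rim, short_funnel and port5 below 0.02 m) and value of joint lever5 below 0.3 rad))), for 0.2 s.
At the end, for the whole second after the job is handed in: The levers in front of the tall and the short funnel are open (above 0.85 of 1.0 rad), the four others shut (below 0.3 rad), all at rest; the tall funnel is seated (risen less than 3 mm); every bystander is within 30 mm of where it started (all of step 3 and velocity of joint each of lever0, lever1, lever2, lever3, lever4, lever5 below 0.05 rad/s and value of joint tall_funnel below 0.003 m and distance of each of petri, spatula, bottle_a, jar, beaker, bottle_b, tally from where it was at the start of the episode below 0.03 m); the robot touches nothing.
It fails at once if the tall funnel is pulled up by more than 14 mm (over about 15 N) (value of joint tall_funnel above 0.014 m).
It fails at once if the lever of a stoppered station is moved past 0.3 rad ((not (horizontal distance between any of tall_rim, short_funnel and port0 below 0.02 m) and value of joint lever0 above 0.3 rad) or (not (horizontal distance between any of tall_rim, short_funnel and port1 below 0.02 m) and value of joint lever1 above 0.3 rad) or (not (horizontal distance between any of tall_rim, short_funnel and port2 below 0.02 m) and value of joint lever2 above 0.3 rad) or (not (horizontal distance between any of tall_rim, short_funnel and port3 below 0.02 m) and value of joint lever3 above 0.3 rad) or (not (horizontal distance between any of tall_rim, short_funnel and port4 below 0.02 m) and value of joint lever4 above 0.3 rad) or (not (horizontal distance between any of tall_rim, short_funnel and port5 below 0.02 m) and value of joint lever5 above 0.3 rad)).
It fails at once if a bystander is moved by more than 30 mm (distance of any of petri, spatula, bottle_a, jar, beaker, bottle_b, tally from where it was at the start of the episode above 0.03 m).
It also fails if it takes over 56 s, if anything falls off the work surface, if the arm or the gripper's body presses on something with over 40 N, if the wrist force passes 120 N, or if a joint passes its speed limit or range.

## Working session

There is one attempt and no reset: what is moved stays moved. The work goes in short steps, Python scripts to look and compute and a tool call to move; the robot and the scene stay as the last step left them, time stands still between calls to the robot, and variables do not carry over. Pictures are saved under pics/ and viewed, at most 10 in all, crops included, and the job is handed in when it is done.

Besides the shell and the picture viewer there is one more tool, called after "Emit:" as name(argument=value, ...) on one line, values as JSON. move_arm: Moves the arm, as the interface text tells. Its arguments: {"type":"object","properties":{"targets":{"type":"array","items":{"type":"number","minimum":-1,"maximum":1}},"jaw":{"type":"number"},"newtons":{"type":"number"}},"required":["targets"]}

```bash
mkdir -p pics; python3 - <<'E'
from station import get_state, optics, manip
import cv2
s=get_state()
print({k:s[k] for k in('time','position','tool_rot','force','gripper_width')},manip.pinch_z)
for n in('side','top'):
    d=optics.capture(n); cv2.imwrite(f'pics/{n}0.png',cv2.cvtColor(d['pixels'],cv2.COLOR_RGB2BGR))
    print({k:v for k,v in d.items() if k!='pixels'})
d=optics.capture('wrist');print({k:v for k,v in d.items() if k!='pixels'})
E
```

```text
{'time': 0.0, 'position': array([ 0.17078725, -0.4956324 ,  0.20465692]), 'tool_rot': array([-9.88938514e-04,  9.86267338e-01,  1.65153683e-01, -1.48035488e-04]), 'force': array([-0.53985909,  0.17385655,  0.56750194]), 'gripper_width': 0.08528626468964573} 0.0187
{'vfov': 57.129749643555996, 'cx': 322.07585675889084, 'cy': 192.78024380230596, 'position': array([ 0.31056213, -0.43043022,  0.80821623]), 'attitude': array([ 0.91092948,  0.31738769, -0.09525147, -0.2457635 ])}
{'vfov': 44.34553639756277, 'cx': 330.1339684192613, 'cy': 198.01005668218937, 'position': array([0.39899459, 0.01609667, 1.33120983]), 'attitude': array([ 0.70727971,  0.06120388, -0.05690333, -0.70197686])}
{'vfov': 70.97811138692998, 'cx': 318.72640787226896, 'cy': 202.84134926753904, 'hand_eye': array([[ 8.68412846e-05,  9.49235125e-01,  3.14567432e-01,
         8.04586244e-02],
       [ 9.99999996e-01, -8.17819897e-05, -2.92813117e-05,
        -4.69988146e-04],
       [-2.06889918e-06,  3.14567433e-01, -9.49235129e-01,
        -1.68887689e-01],
       [ 0.00000000e+00,  0.00000000e+00,  0.00000000e+00,
         1.00000000e+00]])}
```

View pics/side0.png

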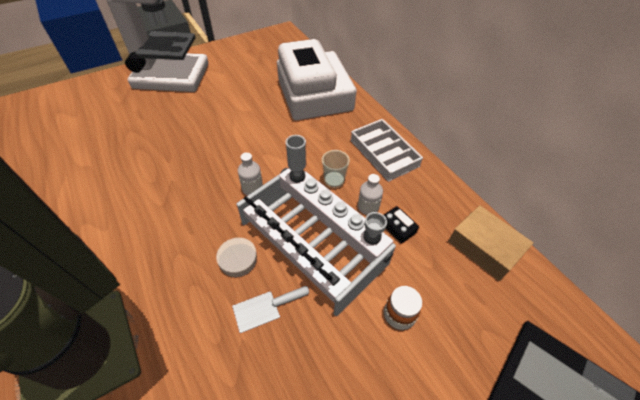

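View pics/top0.png

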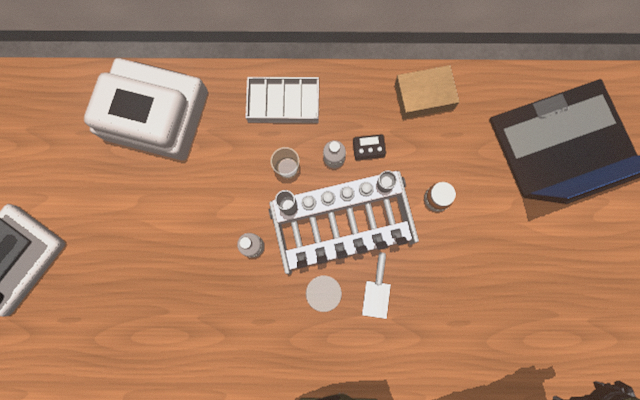

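The side view shows the tall funnel at about (296,155), on the far-left port, and the short one at (374,228), at the near-right end. In the top view the tall rim is at about (286,203), station 0, and the short rim at (387,182), station 5. The lever paddles run from (301,260) to (397,237), with stoppers between. Next I'll view an enlarged crop.

```bash
cat > h.py <<'E'
import numpy as np
from scipy.spatial.transform import Rotation as R
def rot(q): return R.from_quat(np.roll(q,-1)).as_matrix()
def cam(d,s=None):
    if 'hand_eye' in d:
        T=d['hand_eye']; W=rot(s['tool_rot']); return s['position']+W@T[:3,3], W@T[:3,:3]
    return d['position'],rot(d['attitude'])
def onplane(d,px,z,s=None):
    p,A=cam(d,s); f=200/np.tan(np.radians(d['vfov']/2))
    r=A@np.array([(px[0]-d['cx'])/f,-(px[1]-d['cy'])/f,-1]); return p+r*(z-p[2])/r[2]
def project(d,X,s=None):
    p,A=cam(d,s); f=200/np.tan(np.radians(d['vfov']/2)); c=A.T@(np.array(X)-p)
    return np.array([d['cx']-f*c[0]/c[2], d['cy']+f*c[1]/c[2]])
E
python3 - <<'E'
from h import *
from station import optics
import cv2
d=optics.capture('top');b=cv2.cvtColor(d['pixels'],cv2.COLOR_RGB2BGR)
cv2.imwrite('pics/topc.png',cv2.resize(b[155:285,255:430],None,fx=4.5,fy=4.5,interpolation=cv2.INTER_CUBIC))
for n,px,z in [('tall',(286,203),.224),('short',(387,182),.166)]+[('st',p,.127) for p in((309,202),(328,198),(347,193),(366,188))]+[('pad',p,.13) for p in ((301,260),(397,237))]: print(n,onplane(d,px,z).round(4))
E
```

```text
tall [0.5736 0.1244 0.224 ]
short [ 0.6359 -0.1133  0.166 ]
st [0.5918 0.0767 0.127 ]
st [0.6022 0.0296 0.127 ]
st [ 0.6152 -0.0177  0.127 ]
st [ 0.6282 -0.0651  0.127 ]
pad [0.4484 0.0939 0.13  ]
pad [ 0.5061 -0.1402  0.13  ]
```

View pics/topc.png

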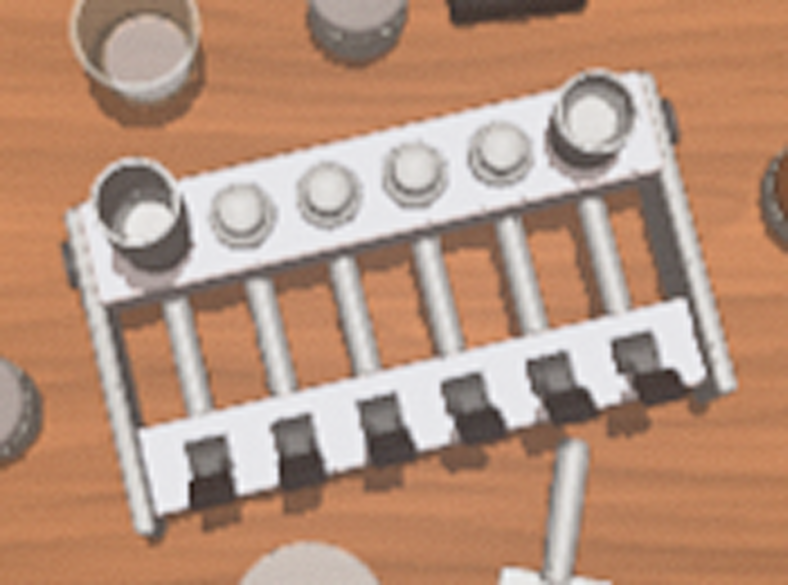

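```bash
python3 - <<'E'
from h import *
from station import optics,get_state
d=optics.capture('top');c=lambda u,v:(255+(u+.5)/4.5-.5,155+(v+.5)/4.5-.5)
t=onplane(d,c(137,197),.224);s=onplane(d,c(592,110),.166)
st=np.array([onplane(d,c(*p),.127) for p in((241,209),(328,189),(414,168),(500,148))])
print(t,s,st,sep='\n')
r=t-s;print('yaw',np.arctan2(-r[0],r[1]),np.hypot(*r[:2]), np.arctan2(-(st[0]-st[3])[0],(st[0]-st[3])[1]))
g=get_state();W=rot(g['tool_rot']);print('tool delta to 0.26 above', W.T@(np.array([t[0],t[1],.30])-g['position']))
E
```

```text
[0.58425902 0.12678049 0.224     ]
[ 0.64317571 -0.11135313  0.166     ]
[[ 0.59417311  0.07882465  0.127     ]
 [ 0.60572473  0.03084942  0.127     ]
 [ 0.61786589 -0.01669665  0.127     ]
 [ 0.62947617 -0.0643731   0.127     ]]
yaw 0.24253973707933527 0.24531366392553242 0.24171356092106056
tool delta to 0.26 above [ 0.5937246  -0.45422885 -0.0944872 ]
```

Emit:
move_arm(targets=[0,0,-0.4,0,0,0,-0.4,0,0.3,-0.23,0,0,0.3,-0.23,0,0,0.3,-0.23,0,0,0.3,-0.23,0,0,0.3,-0.23,0,0,0.3,-0.23,0,0,0.3,-0.23,0,0,0.3,-0.23,0,0,0.3,-0.23,0,0,0.3,-0.23,0,0,0.3,-0.23,0,0,0.3,-0.23,0,0,0.3,-0.23,0,0,0.3,-0.23,0,0,0.3,-0.23,0,0,0.3,-0.23,0,0], jaw=-1, newtons=40)

```text
time: 2.05
position: [0.5724, 0.1106, 0.3014]
tool_rot: [0.0, 0.986, 0.165, -0.0]
force: [0.8, -0.5, 0.7]
gripper_width: 0.0853
finger_force: 0.0
```

Emit:
move_arm(targets=[0.14,-0.1,0,0.057,0,0,0,0,0,0,0,0])

```text
time: 2.35
position: [0.5834, 0.1256, 0.3009]
tool_rot: [0.0, 0.993, 0.122, -0.001]
force: [0.7, -0.5, -0.3]
gripper_width: 0.0852
finger_force: 0.0
```

```bash
python3 - <<'E'
from h import *
from station import optics,get_state
import cv2
s=get_state();d=optics.capture('wrist')
print(s['time'],s['position'],s['tool_rot'],s['force'],project(d,[.5843,.1268,.224],s))
cv2.imwrite('pics/w1.png',cv2.cvtColor(d['pixels'],cv2.COLOR_RGB2BGR))
E
```

```text
2.35 [0.58338538 0.1256242  0.30092357] [ 2.99886460e-04  9.92559015e-01  1.21761953e-01 -7.34026963e-04] [ 0.65942255 -0.46076068 -0.25639115] [318.1571812  200.43873673]
```

View pics/w1.png

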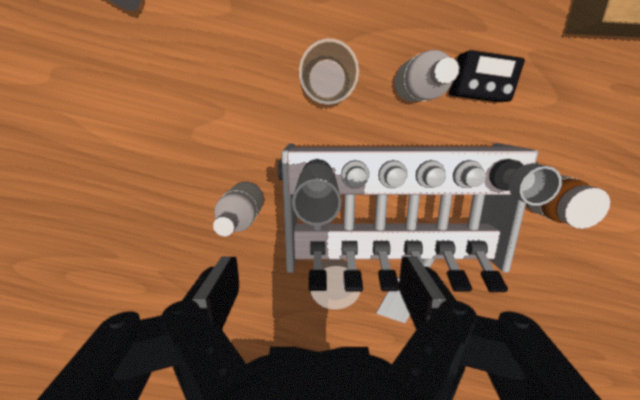

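The tall rim shows at (316,200), where I predicted (318,200), midway between the finger tips. I'll descend and grip it.

Emit:
move_arm(targets=[0.01,-0.017,0,0,0,0,0.25,0,0,0,0.25,0,0,0,0.25,0,0,0,0.25,0,0,0,0,0,0,0,0,0])

```text
time: 3.1
position: [0.5839, 0.1271, 0.1822]
tool_rot: [0.0, 0.993, 0.12, -0.0]
force: [0.3, -0.0, -0.0]
gripper_width: 0.0855
finger_force: 0.0
```

Emit:
move_arm(targets=[0,0,0,0,0,0,0,0,0,0,0,0,0,0,0,0,0,0,0,0,0,0,0,0,0,0,0,0,0,0,0,0], jaw=1, newtons=40)

```text
time: 3.9
position: [0.5855, 0.1284, 0.1837]
tool_rot: [-0.0, 0.993, 0.121, 0.002]
force: [-0.2, -0.0, 5.8]
gripper_width: 0.0447
finger_force: 40.2
```

Emit:
move_arm(targets=[0,0,-0.02,0,0,0,-0.02,0,0,0,0,0])

```text
time: 4.2
position: [0.5853, 0.1283, 0.1864]
tool_rot: [-0.0, 0.993, 0.121, 0.001]
force: [3.4, 1.7, -4.4]
gripper_width: 0.0446
finger_force: 41.4
```

Emit:
move_arm(targets=[0,0,-0.02,0,0,0,-0.02,0,0,0,0,0])

```text
time: 4.5
position: [0.5852, 0.1283, 0.1905]
tool_rot: [-0.0, 0.993, 0.121, 0.0]
force: [5.8, 2.5, -7.5]
gripper_width: 0.0445
finger_force: 42.0
```

Emit:
move_arm(targets=[0,0,-0.022,0,0,0,0,0,0,0,0,0,0,0,0,0,0,0,0,0,0,0,0,0])

```text
time: 5.1
position: [0.5852, 0.1283, 0.1923]
tool_rot: [-0.0, 0.993, 0.121, -0.0]
force: [6.1, 2.5, -9.8]
gripper_width: 0.0445
finger_force: 42.3
```

Emit:
move_arm(targets=[0,0,0,0,0,0,0,0,0,0,0,0,0,0,0.025,0,0,0,0.025,0,0,0,0.025,0,0,0,0.015,0,0,0,0,0,0,0,0,0])

```text
time: 6.0
position: [0.5853, 0.1283, 0.1838]
tool_rot: [-0.0, 0.993, 0.121, 0.001]
force: [4.5, 2.2, -1.2]
gripper_width: 0.0445
finger_force: 43.1
```

Emit:
move_arm(targets=[0,0,0,0,0,0,0,0,0,0,0,0,0,0,0,0,0,0,0,0,0,0,0,0], jaw=-1)

```text
time: 6.6
position: [0.5842, 0.1278, 0.1829]
tool_rot: [0.0, 0.993, 0.121, -0.0]
force: [-0.3, -0.2, 0.0]
gripper_width: 0.0858
finger_force: 0.0
```

Emit:
move_arm(targets=[0,0,-0.25,0,0,0,-0.25,0,0,0,-0.25,0,0,0,-0.25,0,-0.32,0,0,0,-0.32,0,0,0,-0.32,0,0,0,-0.32,0,0,0,-0.31,0,0,0,0,0,0,0,0,0,0,0])

```text
time: 7.7
position: [0.3989, 0.082, 0.3035]
tool_rot: [-0.0, 0.993, 0.121, 0.001]
force: [0.5, 0.1, 1.2]
gripper_width: 0.0853
finger_force: 0.0
```

Emit:
move_arm(targets=[0,0,0,0,0,0,0,0,0,0,0,0,0,0,0,0,0,0,0,0,0,0,0,0], jaw=1, newtons=20)

```text
time: 8.3
position: [0.3993, 0.0821, 0.3028]
tool_rot: [0.0, 0.993, 0.121, -0.0]
force: [0.7, 0.5, -0.5]
gripper_width: 0.0003
finger_force: 0.0
```

```bash
python3 - <<'E'
from h import *
from station import optics,get_state
import cv2
s=get_state();d=optics.capture('wrist')
ex=np.array([.971,.240,0]);ey=np.array([-.240,.971,0]);p0=np.array([.584,.1275,0])
print(s['time'],s['position'],s['tool_rot'])
W=rot(s['tool_rot'])
for i in range(6):
    h=p0-.125*ex-.05*i*ey
    tip=h-.073*np.sin(.5)*ex+[0,0,.075+.073*np.cos(.5)]
    print(i,'hinge',h.round(4),'tip px',project(d,tip,s).round(0),'hinge px',project(d,h+[0,0,.075],s).round(0),'delta tool to start',(W.T@(h-.065*ex-s['position'])).round(4)[:2])
cv2.imwrite('pics/w2.png',cv2.cvtColor(d['pixels'],cv2.COLOR_RGB2BGR))
E
```

```text
8.3 [0.39931662 0.08214014 0.30281355] [ 1.42227235e-06  9.92671756e-01  1.20841879e-01 -1.57166053e-04]
0 hinge [0.4626 0.0975 0.    ] tip px [319. 155.] hinge px [319. 122.] delta tool to start [0.0002 0.0003]
1 hinge [0.4746 0.049  0.    ] tip px [362. 155.] hinge px [356. 122.] delta tool to start [0.0002 0.0503]
2 hinge [4.866e-01 4.000e-04 0.000e+00] tip px [404. 155.] hinge px [393. 122.] delta tool to start [0.0002 0.1003]
3 hinge [ 0.4986 -0.0482  0.    ] tip px [446. 155.] hinge px [430. 122.] delta tool to start [0.0002 0.1503]
4 hinge [ 0.5106 -0.0967  0.    ] tip px [489. 155.] hinge px [466. 122.] delta tool to start [2.000e-04 2.003e-01]
5 hinge [ 0.5226 -0.1452  0.    ] tip px [531. 155.] hinge px [503. 122.] delta tool to start [2.000e-04 2.503e-01]
```

View pics/w2.png

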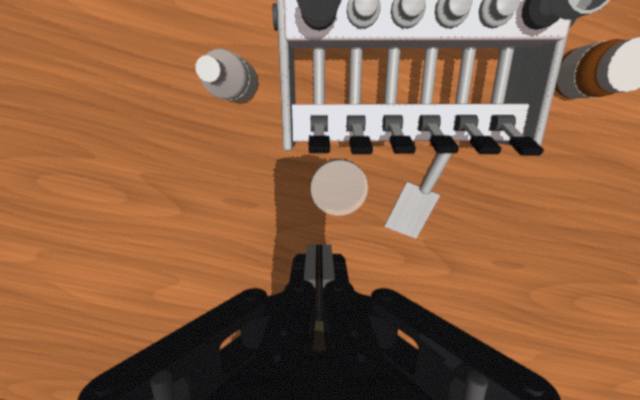

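The lever tips in the picture, (319,150) for lever 0 and (528,150) for lever 5, fit the model. Next I'll descend behind lever 0 and push it.

Emit:
move_arm(targets=[0,0,0.385,0,0,0,0.385,0,0,0,0.385,0,0,0,0.385,0,0,0,0,0,0,0,0,0])

```text
time: 8.95
position: [0.3987, 0.082, 0.1184]
tool_rot: [0.0, 0.993, 0.121, -0.001]
force: [1.6, 0.9, 1.0]
gripper_width: 0.0002
finger_force: 0.0
```

Emit:
move_arm(targets=[0.07,0,0,0,0.07,0,0,0,0.07,0,0,0,0.07,0,0,0,0.07,0,0,0,0.07,0,0,0,0.07,0,0,0,0,0,0,0])

```text
time: 9.75
position: [0.4579, 0.0966, 0.1181]
tool_rot: [-0.0, 0.993, 0.121, 0.001]
force: [0.1, 0.1, -0.4]
gripper_width: 0.0002
finger_force: 0.0
```

Emit:
move_arm(targets=[0.05,0,0,0,0.05,0,0,0,0,0,0,0])

```text
time: 10.05
position: [0.4689, 0.0993, 0.1182]
tool_rot: [-0.0, 0.993, 0.121, 0.0]
force: [0.2, 0.4, 0.4]
gripper_width: 0.0001
finger_force: 0.0
```

Emit:
move_arm(targets=[0.04,0,0,0,0.03,0,0,0,0,0,0,0])

```text
time: 10.35
position: [0.4767, 0.1012, 0.1182]
tool_rot: [-0.0, 0.993, 0.121, 0.0]
force: [0.0, -0.4, -0.7]
gripper_width: -0.0001
finger_force: 0.0
```

```bash
python3 - <<'E'
from station import optics,get_state
import cv2
print(get_state()['position'],get_state()['force'])
a=optics.capture('wrist')['pixels'][:, 200:600];b=optics.capture('side')['pixels'][130:310,220:420]
b=cv2.resize(b,None,fx=2,fy=2.222)
import numpy as np
cv2.imwrite('pics/w3.png',cv2.cvtColor(np.hstack([a,b]),cv2.COLOR_RGB2BGR))
E
```

```text
[0.47672355 0.10123954 0.11822884] [ 0.02378141 -0.44826984 -0.67253039]
```

View pics/w3.png

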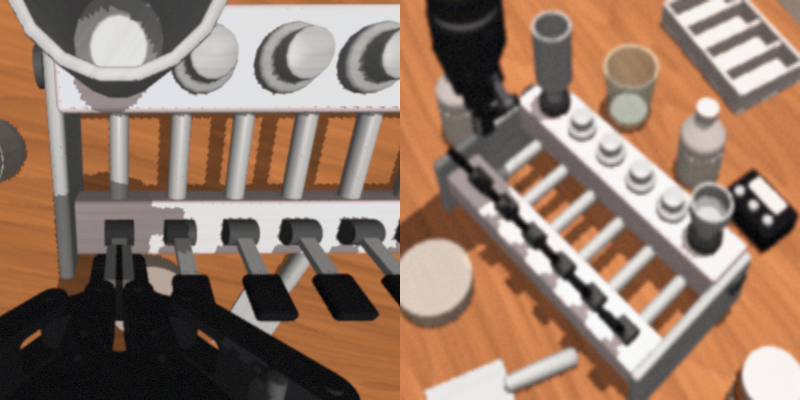

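The wrist camera now looks almost end-on along an open lever: the block at (120,232) is at the hinge of lever 0, so I can't tell its angle here. I'll push on in small steps until the stop is felt.

Emit:
move_arm(targets=[0.03,0,0,0,0.03,0,0,0,0,0,0,0])

```text
time: 10.75
position: [0.4838, 0.103, 0.1182]
tool_rot: [-0.0, 0.993, 0.121, 0.0]
force: [0.1, -0.2, -0.4]
gripper_width: -0.0001
finger_force: 0.0
```

Emit:
move_arm(targets=[0,0,-0.4,0,0,0,-0.4,0,0,0,-0.4,0,0,0,-0.35,0,-0.3,0,0,0,-0.3,0,0,0,0,0,0,0])

```text
time: 11.45
position: [0.409, 0.0846, 0.3049]
tool_rot: [0.0, 0.993, 0.121, -0.001]
force: [0.5, -0.4, 0.3]
gripper_width: 0.0
finger_force: 0.0
```

```bash
python3 - <<'E'
from station import optics,get_state
import cv2
print(get_state()['position'])
a=optics.capture('wrist')['pixels'][0:260,250:590]
cv2.imwrite('pics/w4.png',cv2.resize(cv2.cvtColor(a,cv2.COLOR_RGB2BGR),None,fx=2.2,fy=2.2))
E
```

```text
[0.40903248 0.08460735 0.304869  ]
```

View pics/w4.png

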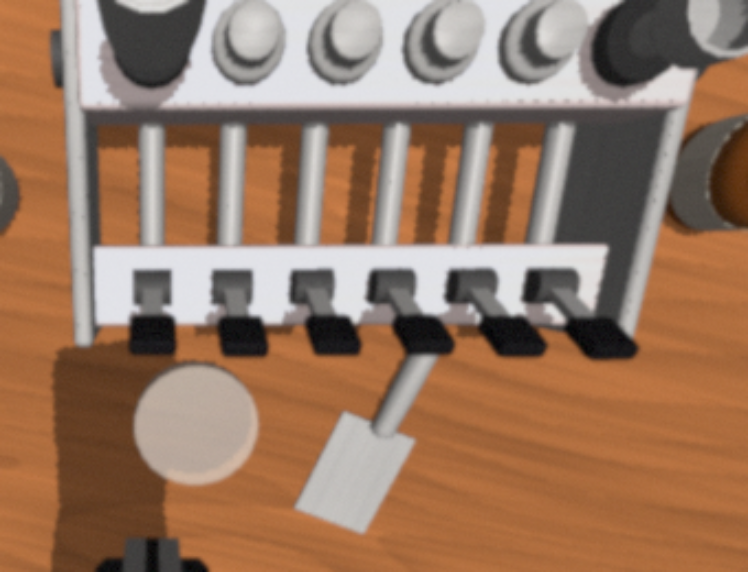

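Lever 0 is still shut, its paddle at (152,335) in line with the others, so the fingertip passed over it. The shut fingertips must sit higher than I assumed. I'll try again about 28 mm lower, watching the force.

Emit:
move_arm(targets=[-0.12,0,0,0,0,0,0.4,0,0,0,0.4,0,0,0,0.4,0,0,0,0.4,0,0,0,0.19,0,0,0,0,0,0,0,0,0])

```text
time: 12.3
position: [0.3993, 0.0821, 0.0895]
tool_rot: [0.0, 0.993, 0.121, -0.0]
force: [1.2, 0.1, 0.4]
gripper_width: -0.0
finger_force: 0.0
```

Emit:
move_arm(targets=[0.08,0,0,0,0.08,0,0,0,0.08,0,0,0,0.08,0,0,0])

```text
time: 12.7
position: [0.4376, 0.0916, 0.09]
tool_rot: [-0.0, 0.993, 0.121, 0.0]
force: [-1.4, -0.1, 1.3]
gripper_width: -0.0001
finger_force: 1.0
```

Emit:
move_arm(targets=[0.06,0,0,0,0.06,0,0,0,0.06,0,0,0])

```text
time: 13.0
position: [0.4572, 0.0965, 0.089]
tool_rot: [0.0, 0.993, 0.121, -0.001]
force: [-3.2, -0.6, -1.4]
gripper_width: -0.0
finger_force: 1.3
```

Emit:
move_arm(targets=[0.05,0,0,0,0.05,0,0,0,0,0,0,0])

```text
time: 13.3
position: [0.4677, 0.0991, 0.0888]
tool_rot: [0.0, 0.993, 0.121, -0.002]
force: [-4.7, -1.0, 0.5]
gripper_width: -0.0
finger_force: 2.5
```

Emit:
move_arm(targets=[0.04,0,0,0,0.04,0,0,0,0,0,0,0])

```text
time: 13.6
position: [0.4678, 0.0991, 0.0884]
tool_rot: [0.001, 0.993, 0.121, -0.01]
force: [-22.0, -5.9, 18.9]
gripper_width: -0.0003
finger_force: 14.9
```

Emit:
move_arm(targets=[-0.2,0,0,0,-0.3,0,0,0,-0.15,0,-0.2,0,0,0,-0.4,0,0,0,-0.4,0,0,0,-0.4,0,0,0,-0.4,0,0,0,0,0])

```text
time: 14.4
position: [0.4079, 0.0841, 0.3125]
tool_rot: [-0.001, 0.993, 0.121, 0.008]
force: [0.7, -0.2, -0.2]
gripper_width: 0.0001
finger_force: 0.0
```

```bash
python3 - <<'E'
from h import *
from station import optics,get_state
import cv2
s=get_state();d=optics.capture('wrist')
print(s['position'],s['time'])
ex=np.array([.971,.240,0]);h=np.array([.4626,.0975,.075])
for q in (0,.85,1.): print(q,project(d,h+.073*(np.sin(q-.5)*ex+np.array([0,0,np.cos(q-.5)])),s))
print(project(d,h,s))
a=d['pixels'][0:260,250:590]
cv2.imwrite('pics/w5.png',cv2.resize(cv2.cvtColor(a,cv2.COLOR_RGB2BGR),None,fx=2,fy=2))
E
```

```text
[0.40793805 0.08407257 0.31253941] 14.4
0 [319.06421998 162.93575871]
0.85 [319.08934664 111.52203991]
1.0 [319.08569203 102.4837783 ]
[318.99613781 130.74061204]
```

View pics/w5.png

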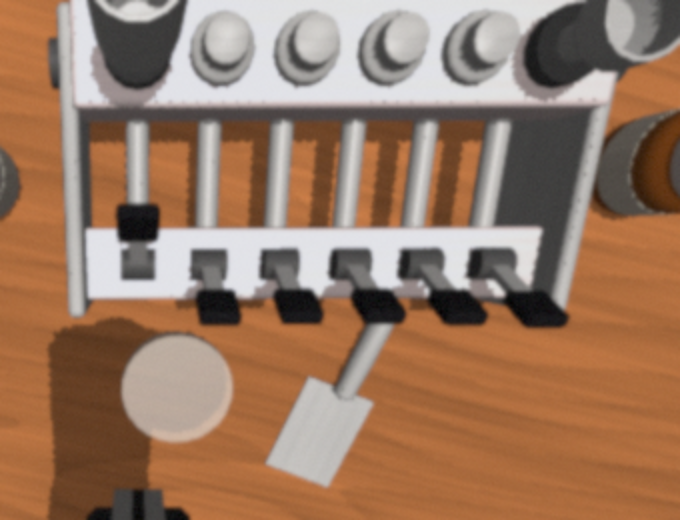

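Lever 0 is fully open: its tip is at row 102, as predicted for 1.0 rad. Lever 5 gets the same treatment, 250 mm along the row.

Emit:
move_arm(targets=[-0.12,0,0,0,0,0.347,0,0,0,0.347,0,0,0,0.347,0,0,0,0.347,0,0,0,0.347,0,0,0,0.347,0,0,0,0,0,0,0,0,0,0])

```text
time: 15.35
position: [0.447, -0.1632, 0.3035]
tool_rot: [-0.001, 0.993, 0.12, -0.002]
force: [0.3, 1.1, 0.6]
gripper_width: 0.0001
finger_force: 0.0
```

```bash
python3 - <<'E'
from h import *
from station import optics,get_state
import cv2
s=get_state();d=optics.capture('wrist')
h=np.array([.5226,-.1452,0]);ex=np.array([.971,.240,0])
W=rot(s['tool_rot']);print(s['position'],s['tool_rot'],W.T@(h-.068*ex+[0,0,.089]-s['position']))
g=cv2.cvtColor(d['pixels'],cv2.COLOR_RGB2GRAY)[:200]
n,_,st,c=cv2.connectedComponentsWithStats((g<45).astype(np.uint8))
print([(st[i].tolist(),c[i].round(1).tolist()) for i in range(1,n) if 100<st[i,4]<2000])
print(project(d,h-.035*ex+[0,0,.139],s),project(d,h+[0,0,.075],s))
E
```

```text
[ 0.44703774 -0.16317063  0.30351772] [-0.00112309  0.99280185  0.11975031 -0.00175881] [0.01034471 0.00123244 0.21448297]
[([92, 0, 22, 17, 170], [105.4, 8.8]), ([81, 78, 40, 22, 546], [101.5, 88.5]), ([137, 125, 31, 18, 389], [152.3, 134.0]), ([180, 125, 28, 17, 362], [193.9, 133.5]), ([223, 125, 26, 17, 342], [235.7, 133.0]), ([267, 126, 22, 16, 321], [277.9, 133.7]), ([310, 127, 20, 17, 320], [319.6, 134.9])]
[319.9711235  143.41698588] [319.87693256 111.45951216]
```

Emit:
move_arm(targets=[0.06,0.01,0.36,0,0,0,0.36,0,0,0,0.36,0,0,0,0.36,0,0,0,0.35,0,0,0,0,0,0,0,0,0])

```text
time: 16.1
position: [0.4549, -0.1611, 0.0908]
tool_rot: [-0.001, 0.993, 0.122, -0.001]
force: [-0.2, -1.0, -0.0]
gripper_width: -0.0001
finger_force: 0.0
```

Emit:
move_arm(targets=[0.08,0,0,0,0.08,0,0,0,0.08,0,0,0,0.08,0,0,0,0.06,0,0,0,0.06,0,0,0,0.06,0,0,0,0,0,0,0])

```text
time: 16.9
position: [0.5154, -0.1477, 0.0904]
tool_rot: [-0.0, 0.993, 0.121, 0.0]
force: [0.1, 0.2, 0.2]
gripper_width: -0.0001
finger_force: 0.0
```

Emit:
move_arm(targets=[0.06,0,0,0,0.05,0,0,0,0,0,0,0])

```text
time: 17.2
position: [0.5279, -0.1446, 0.0904]
tool_rot: [-0.0, 0.993, 0.121, 0.0]
force: [-0.3, -0.3, -0.1]
gripper_width: -0.0003
finger_force: 0.1
```

Emit:
move_arm(targets=[0.04,0,0,0,0.03,0,0,0,0,0,0,0])

```text
time: 17.5
position: [0.5296, -0.1441, 0.0902]
tool_rot: [0.001, 0.993, 0.12, -0.005]
force: [-12.2, -4.5, 7.5]
gripper_width: 0.0002
finger_force: 7.9
```

The stop is felt. Back off, rise clear and check.

Emit:
move_arm(targets=[-0.2,0,0,0,-0.3,0,0,0,-0.15,0,-0.2,0,0,0,-0.4,0,0,0,-0.4,0,0,0,-0.4,0,0,0,-0.4,0,0,0,0,0,0,0,0,0,0,0,0,0])

```text
time: 18.5
position: [0.4593, -0.1614, 0.3057]
tool_rot: [-0.0, 0.993, 0.121, -0.0]
force: [-0.2, -0.2, 0.1]
gripper_width: -0.0002
finger_force: 0.0
```

```bash
python3 - <<'E'
from h import *
from station import optics,get_state
import cv2
s=get_state();d=optics.capture('wrist')
ex=np.array([.971,.240,0]);h=np.array([.5226,-.1452,.075])
print(s['position'],s['time'],s['force'])
for q in (0,.85,1.): print(q,project(d,h+.073*(np.sin(q-.5)*ex+np.array([0,0,np.cos(q-.5)])),s))
cv2.imwrite('pics/w6.png',cv2.cvtColor(d['pixels'],cv2.COLOR_RGB2BGR))
E
```

```text
[ 0.45928584 -0.16137581  0.30565098] 18.5 [-0.23340329 -0.15767074  0.08731131]
0 [318.7679663  154.09076918]
0.85 [318.77446885 100.33164323]
1.0 [318.77848611  90.92540837]
```

View pics/w6.png

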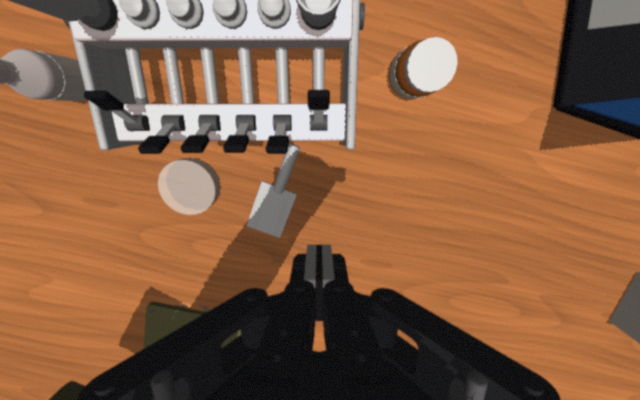

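The picture shows lever 5 open, its tip at (319,91) where 1.0 rad is predicted. Lever 0 is open too, at (100,98), and levers 1–4 are shut at row 145. The arm is clear of everything.

```bash
python3 -c "
from station import ticket; print(ticket.hand_in())"
```

```text
the job is handed in; nothing more can be done
None
```

The job is handed in: I pulled the tall funnel up at about 9.8 N (8–9 mm), let it settle back, and swung levers 0 and 5 fully open; levers 1–4 stayed shut, and the views showed no bench item moved.

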